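# Latch the strainer screen and hold its cover over the screw holes

## Robot

A 6-joint arm with a two-finger parallel gripper is mounted at the origin on the work surface. World frame = base frame: x ahead of the robot, y to its left, z up, the work surface at z = 0. Lengths are in m, angles in rad, forces in N, time in s.
With the tool pointing down it reaches from about 0.3 to 0.85 m from the base axis. Payload 4.2 kg.
Tool frame: the origin (TCP) lies midway between the tips of the shut fingers; the grasp point (between the pads) lies 19 mm behind it; z points along the fingers, y is the line along which they close (so a half turn about z gives the same grasp; the last joint's range is limited). The gripper opens to 91 mm and grips with 3 to 60 N. Pads are 32 mm wide; open, the fingers measure 118 mm over their backs; the gripper's body (76 mm by 178 mm) begins 60 mm behind the grasp point.
Start: joints at [-1.346, 0.32, 1.565, -0, 1.257, -0.02], TCP at [0.139, -0.558, 0.214] pointing down, gripper open.
Joint ranges: [-3.11, 3.11], [-0.84, 2.01], [0.21, 2.61], [-1.34, 4.49], [0.05, 2.63], [-2.56, 2.56]. Speed limits (rad/s): [2.57, 2.57, 3.14, 3.14, 3.14, 3.14].

## Interface

Orientations are given as a rotation vector (axis times angle).
In Python, from rig import r gives the robot as it stands.
- The arm moves only by the shell command python3 -m inch 'ROWS' [FORCE]. ROWS is JSON, a list of rows, each a list of 3 entries, a list of its own where there are three numbers: the shift along the tool's x, y, z as a fraction of full scale, then the turn, a rotation vector about the tool's x, y, z as a fraction of full scale, then the opening, from -1 (shut) to 1 (fully open). In form: [[[dx, dy, dz], [rx, ry, rz], hand], ...]. A call has exactly 8 rows; each row shifts and turns the commanded pose from where the row before left it, along the tool's axes as they then stand; what a row does not reach is not made up. Full scale, the value 1, is 1000 mm for a shift and 0.12 rad for a turn. A row lasts 1/8 s, in which the tool goes at most 62.5 mm and 10.7 degrees, less where a joint would pass 70% of its speed; a pose out of reach is approached as far as the arm can. A call with a number of a shift or a turn outside -1 to 1 is refused whole. A call with a gripper value outside its range is refused whole. The fingers move at their own pace and stop on an object; FORCE is the grip in N (left out, the last holds). Time passes only in rows, so rows that do not move let the fingers close, or fill a call up. It gives the time, the measured TCP pose, the force, the opening and the grip force at its end, in the units of the state.
- r.get_obs(): the state, without advancing time (a new reading comes with each control period).
- r.get_image(name): name is "scene" or "top"; returns a dict with "color" (400x640x3 uint8, red, green, blue), "depth" (400x640 float32, m along the optical axis (not along the pixel's ray), 0 where there is no reading), "fx", "fy", "cx", "cy" (pixels), "view" (4x4, takes a point from world to camera coordinates). Camera axes: x right, y down, z forward; pixel columns grow to the right and rows downward; lengths in m; the calibration is good to about 2 mm. A picture is of the moment at which its call begins.
- r.sign_off(): hands the job in; it is judged then, once.
The state is a dict: "time_s": time; "joint_pos": joint angles; "joint_velocities": joint speeds; "joint_torque": joint torques, N m; "ee_pos": TCP position; "tool_rot": TCP orientation; "contact_force": force on the tool from outside, world axes, zero at the start; "torque": the same for the moment, N m; "opening": finger opening in m; "grip_force": force on a finger pad.
Only numpy, scipy, OpenCV 4.12 (cv2) and the standard library are available. Lean on these libraries where they do the work, as an engineer would, in place of code of your own. Each camera call takes 0.05 s, during which the arm holds its last target. There are 200 camera calls.

## Task

First turn the turnbutton on the strainer housing a full quarter turn, so that its long end lies across the edge of the screen and locks it in its seat. Then pick up the large four-hole cover plate by its handle and hold it level over the housing, about 20 mm above the four threaded pillars and touching none of them, with its four holes lined up over the threads so that a colleague can start the screws. Finish while still holding it there; leave everything else on the bench where it is.

Things in the scene. Friction and masses are not known exactly. Their poses are not given: they have to be found in the camera images.
- housing: Strainer housing, fixed to the bench: white slab 190 (its x) x 140 (its y) x 30 mm high. Four upright steel pillars, 18 mm diameter, stand at its corners (75 mm along x and 50 mm along y either side of the middle), their tops 78 mm above the bench, each with a 6 mm threaded hole. Origin: centre of the underside, on the bench; z up.
- turnbutton (a joint): Angle of the turnbutton on the housing, rad: 0 = open, long end along the housing's +y, beside the screen; it turns anticlockwise seen from above as the value grows; 1.57 (its stop) = long end along the housing's -x, across the screen's edge. It stays where it is left (friction about 0.03 N m).
- turnbutton_pivot (a point): Top centre of the turnbutton on its upright pivot axis, 65 mm above the bench, fixed at 48 mm along the housing's +x from its middle. The turnbutton is a plain metal bar 12 mm wide and 20 mm tall (45 to 65 mm above the bench), reaching 40 mm from the pivot at the long end and 12 mm the other way. This point's axes turn with the bar: +y points along the long end, z up.
- screen: Grey square screen cassette 84 x 84 x 12 mm, loose in its seat on the housing's slab (underside 30 mm, top 42 mm above the bench). Origin: centre of its underside.
- seat (a point): Centre of the screen's seat, on the slab's top face, 15 mm along the housing's -x from its middle, 30 mm above the bench.
- thread0 (a point): Centre of the top of the threaded pillar at the housing's +x +y corner.
- thread1 (a point): Centre of the top of the threaded pillar at the housing's -x +y corner.
- thread2 (a point): Centre of the top of the threaded pillar at the housing's -x -y corner.
- thread3 (a point): Centre of the top of the threaded pillar at the housing's +x -y corner.
- cover: The large cover plate, loose, lying flat on the bench: bare metal, 186 (its x) x 136 (its y) x 5 mm, about 0.4 kg, four 14 mm through holes in the same pattern as the pillars (75 mm along x, 50 mm along y either side of the middle); it fits either way round (half turn). A black bridge handle on top. Origin: centre of the underside; z up.
- cover_handle (a point): Middle of the cover's handle bar, 31 mm above the plate's underside, over the plate's centre. The bar runs along the cover's x: 90 mm long, 14 mm wide, 18 mm tall, from 22 to 40 mm above the plate's underside, with a foot at each end.
- cover_hole0 (a point): Centre of the cover's hole at its own +x +y corner, at the underside of the plate.
- cover_hole1 (a point): Centre of the cover's hole at its own -x +y corner, at the underside of the plate.
- cover_hole2 (a point): Centre of the cover's hole at its own -x -y corner, at the underside of the plate.
- cover_hole3 (a point): Centre of the cover's hole at its own +x -y corner, at the underside of the plate.
- small_cover: Bystander: smaller cover of another housing, 120 x 90 x 5 mm with only two 10 mm holes and a like, shorter handle; same metal. It lies flat near the large cover. Origin: centre of the underside.
- beaker: Bystander: glass beaker, 60 mm across, 75 mm high. Origin: centre of the underside.
- jar: Bystander: white closed jar, 48 mm across, 70 mm high. Origin: centre of the underside.
- screw_tray: Bystander: grey open tray with the screws, 80 x 60 x 20 mm. Origin: centre of the underside.
- screwdriver: Bystander: screwdriver lying on the bench, about 200 mm long.
- seal_ring: Bystander: black rubber ring, 64 mm across, 8 mm high, flat on the bench.
There are look-alikes about, which are no part of the job. Leave any pink or turquoise look-alike of the cover alone.

How it is judged:
On the way, in this order (a step that is already met when the one before it is completed fails the run):
1. the turnbutton is turned across the seated screen while the cover still lies on the bench (value of joint turnbutton above 1.3 rad and horizontal distance between screen and seat below 0.006 m and z of screen in the frame of housing below 0.033 m and angle between screen's own z axis and vertical below 0.05 rad and height (world z) of cover below 0.02 m), for 0.2 s.
2. the cover is held hovering over the housing, level, holes over the threads (((horizontal distance between cover_hole0 and thread0 below 0.004 m and horizontal distance between cover_hole2 and thread2 below 0.004 m and horizontal distance between cover_hole1 and thread1 below 0.004 m and horizontal distance between cover_hole3 and thread3 below 0.004 m) or (horizontal distance between cover_hole0 and thread2 below 0.004 m and horizontal distance between cover_hole2 and thread0 below 0.004 m and horizontal distance between cover_hole1 and thread3 below 0.004 m and horizontal distance between cover_hole3 and thread1 below 0.004 m)) and z of cover_hole0 in the frame of housing between 0.084 and 0.118 m and z of cover_hole2 in the frame of housing between 0.084 and 0.118 m and z of each of cover_hole1, cover_hole3 in the frame of housing above 0.084 m and angle between cover's own z axis and vertical below 0.09 rad and linear speed of cover below 0.02 m/s and contact force between cover and housing below 0.2 N and contact force between cover and screen below 0.2 N and contact force between cover and the fingers above 1 N), for 0.3 s.
At the end, for the whole second after the job is handed in: Cover held still and level (5 degrees), its four holes within 4 mm sideways of the threads (either way round), underside 6 to 40 mm above the pillars, touching neither housing nor screen; turnbutton past 1.3 rad; screen flat in its seat within 6 mm (all of step 2 and value of joint turnbutton above 1.3 rad and horizontal distance between screen and seat below 0.006 m and z of screen in the frame of housing below 0.033 m and angle between screen's own z axis and vertical below 0.05 rad); the arm keeps its last pose, push and grip.
It fails at once if a bystander is moved more than 30 mm (distance of any of small_cover, beaker, jar, screw_tray, screwdriver, seal_ring from where it was at the start of the episode above 0.03 m).
It also fails if it takes over 58 s, if anything falls off the work surface, if the arm or the gripper's body presses on something with over 40 N, if the wrist force passes 120 N, or if a joint passes its speed limit or range.

## Working session

There is one attempt and no reset: what is moved stays moved. The work goes in short steps, Python scripts to look and compute and a shell command to move; the robot and the scene stay as the last step left them, time stands still between calls to the robot, and variables do not carry over. Pictures are saved under pics/ and viewed, at most 10 in all, crops included, and the job is handed in when it is done.

```bash
mkdir -p pics; ls; python3 - <<'E'
from rig import r
import cv2,numpy as np
for n in("scene","top"):
    d=r.get_image(n); cv2.imwrite(f"pics/{n}0.png",d["color"][...,::-1]); np.savez(f"pics/{n}0.npz",**d)
    print(n,d["fx"],d["cx"],d["cy"],np.round(d["view"],3).tolist())
o=r.get_obs();print(o)
E
```

```text
pics
scene 479.94639240132005 314.6901563908424 204.8137629083783 [[0.802, 0.597, -0.008, -0.39], [0.345, -0.474, -0.81, -0.143], [-0.488, 0.647, -0.586, 2.075], [0.0, 0.0, 0.0, 1.0]]
top 385.7220457596588 315.99764306502044 195.29641058637063 [[0.036, -0.999, 0.002, -0.082], [-0.975, -0.036, -0.219, 0.499], [0.219, 0.006, -0.976, 1.051], [0.0, 0.0, 0.0, 1.0]]
{'time_s': 0.1, 'joint_pos': array([-1.34597392e+00,  3.20235527e-01,  1.56552559e+00, -3.70678214e-05,
        1.25743392e+00, -2.00292235e-02]), 'joint_velocities': array([ 0.00054645, -0.00096901, -0.00278524, -0.00034835, -0.00294852,
        0.00086246]), 'joint_torque': array([ 2.77847982e-05, -4.13332307e+01, -2.32509631e+01,  7.28748646e-02,
        4.21475410e-02, -5.49319975e-05]), 'ee_pos': array([ 0.13925971, -0.55741756,  0.21321224]), 'tool_rot': array([-3.11649814e+00, -3.83475619e-01,  3.12210616e-04]), 'contact_force': array([0.09093521, 0.44367228, 0.29404239]), 'torque': array([ 0.02383124, -0.0130118 , -0.00172407]), 'grip_force': 0.0, 'opening': 0.09139460976440793}
```

View pics/top0.png

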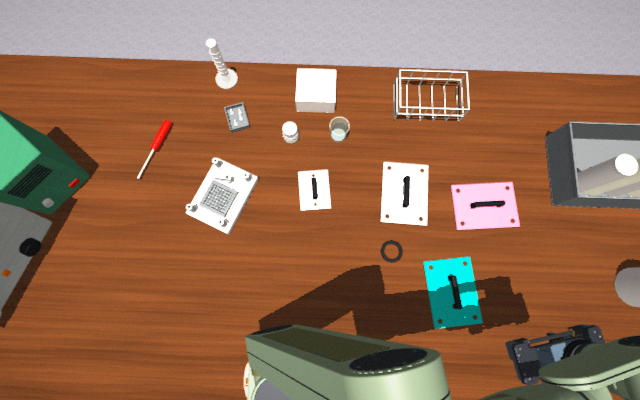

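View pics/scene0.png

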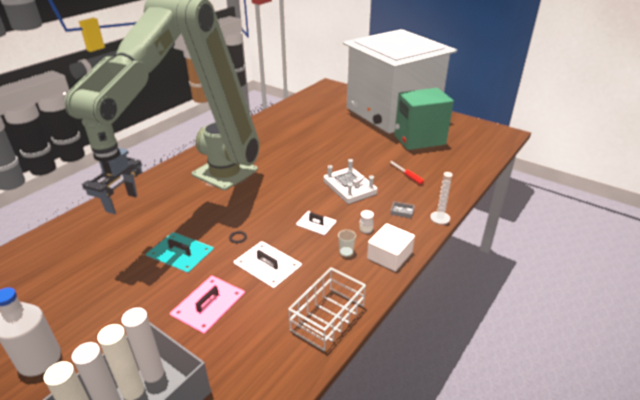

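Top view: housing at about (222,195), large bare-metal cover at (405,193), and the small cover at (314,190). The beaker is at (340,128), the jar at (290,131) and the ring at (391,251). The pink and turquoise look-alikes are off to the right. I'll enlarge the housing and the cover.

```bash
cat > h.py <<'E'
import numpy as np,cv2
def ray(d,uv,z):
    V=d["view"];R=V[:3,:3];c=-R.T@V[:3,3]
    w=R.T@np.array([(uv[0]-d["cx"])/d["fx"],(uv[1]-d["cy"])/d["fy"],1])
    return c+w*(z-c[2])/w[2]
def proj(d,p):
    q=d["view"][:3,:3]@p+d["view"][:3,3];return q[0]/q[2]*d["fx"]+d["cx"],q[1]/q[2]*d["fy"]+d["cy"]
E
python3 - <<'E'
import numpy as np,cv2
a=np.load("pics/top0.npz")["color"][...,::-1];b=np.load("pics/scene0.npz")["color"][...,::-1]
def z(i,x,y,w,h,s): return cv2.resize(i[y:y+h,x:x+w],None,fx=s,fy=s,interpolation=cv2.INTER_CUBIC)
A=z(a,180,150,84,90,6);B=z(b,316,150,66,60,4.5)
A=A[:540]
C=z(a,370,155,70,75,4);cv=np.zeros((600,800,3),np.uint8)
cv[:540,:504]=A;cv[:270,504:504+296]=B[:270,:296];cv[300:600,510:790]=C
cv2.imwrite("pics/zoom0.png",cv)
E
```

```text
(no output)
```

View pics/zoom0.png

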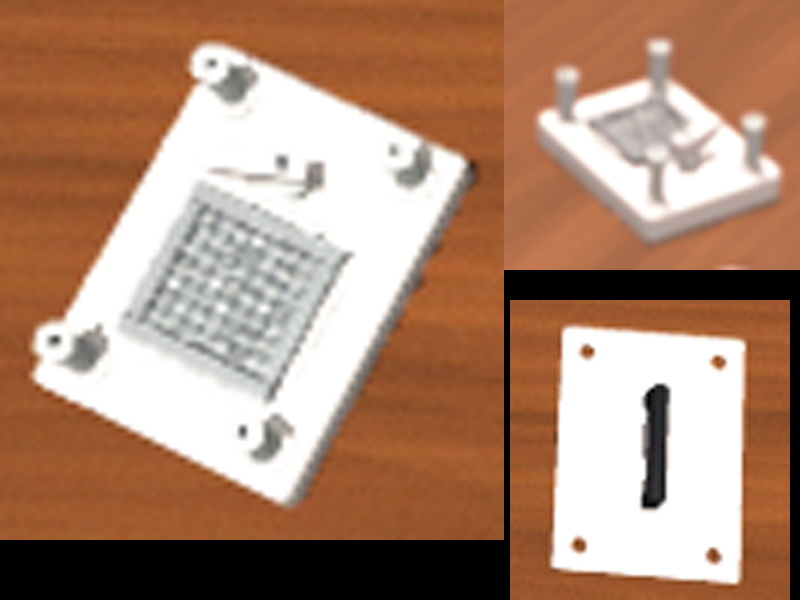

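The zoom shows the thread holes at about (212,63), (393,151), (53,341) and (242,432) and the pivot dot at (282,160). The cover's holes are clear, and its handle runs up the image.

```bash
python3 - <<'E'
from h import *
d=dict(np.load("pics/top0.npz"));s=dict(np.load("pics/scene0.npz"))
f=lambda u,v,ox,oy,k:((u+.5)/k-.5+ox,(v+.5)/k-.5+oy)
def fit(M,P):
    M=np.array(M,float);P=np.array(P)[:,:2];a=M-M.mean(0);b=P-P.mean(0)
    t=np.arctan2((a[:,0]*b[:,1]-a[:,1]*b[:,0]).sum(),(a*b).sum())
    R=np.array([[np.cos(t),-np.sin(t)],[np.sin(t),np.cos(t)]]);o=P.mean(0)-R@M.mean(0)
    return t,o,R,np.round((P-(M@R.T+o))*1e3,1).tolist(),round((a@R.T*b).sum()/(a*a).sum(),3)
th=[(212,63),(53,341),(242,432),(393,151)];c=[(75,50),(-75,50),(-75,-50),(75,-50)];c=np.array(c)/1e3
P=[ray(d,f(*p,180,150,6),.078) for p in th];H=fit(c,P);print("H",H)
# cover holes by blob in the white plate
img=d["color"];r=img[155:230,370:440].astype(int);m=((r.min(2)>180)).astype(np.uint8)
n,_,st,ce=cv2.connectedComponentsWithStats(1-m,connectivity=4)
hs=[ce[i]+[370,155] for i in range(1,n) if 4<st[i,4]<40];print(st[:,4].tolist(),np.round(hs,1).tolist())
hz=[(587,351),(718,362),(579,545),(713,555)]
Q=[ray(d,f(u-510,v-300,370,155,4),.003) for u,v in hz]
C=fit(c[[0,3,1,2]],Q);print("C",C)
t,o,R=H[:3]
piv=np.r_[o+R@[.048,0],.065];print("pivot",piv)
tip=np.r_[o+R@[.048,.04],.065];short=np.r_[o+R@[.048,-.012],.065]
print("proj pivot,tip,short in zoom",[tuple((np.array(proj(d,q))-[180,150])*6) for q in(piv,tip,short)])
print("scene zoom",[tuple((np.array(proj(s,q))-[316,150])*4.5+[504,0]) for q in(piv,tip,np.r_[o+R@[.075,.05],.078],np.r_[o+R@[-.075,-.05],.078])])
# handle: centroid of dark pixels
m=(r.max(2)<70);v,u=np.nonzero(m);print("handle top",ray(d,(u.mean()+370,v.mean()+155),.036))
E
```

```text
H (np.float64(-0.41408628870962066), array([0.50065321, 0.2144724 ]), array([[ 0.91548434,  0.40235361],
       [-0.40235361,  0.91548434]]), [[-0.1, -0.9], [-0.3, -0.0], [0.5, -0.1], [-0.2, 1.0]], np.float64(0.996))
[2571, 2454, 10, 9, 182, 12, 12] [[388.8, 167.5], [421.7, 170.1], [386.8, 215.7], [420.5, 218.5]]
C (np.float64(-0.046072718776007784), array([ 0.53149307, -0.3297367 ]), array([[ 0.99893884,  0.04605642],
       [-0.04605642,  0.99893884]]), [[0.3, -0.0], [-0.2, -0.1], [-0.4, -0.2], [0.3, 0.3]], np.float64(1.0))
pivot [0.54459646 0.19515942 0.065     ]
proj pivot,tip,short in zoom [(np.float64(278.5917730438747), np.float64(160.64447157184424)), (np.float64(205.44677327441866), np.float64(125.63538517844836)), (np.float64(300.63158368391896), np.float64(171.19329428321686))]
scene zoom [(np.float64(683.3948298329914), np.float64(132.11183936379297)), (np.float64(721.1128698766843), np.float64(119.7396737271084)), (np.float64(748.8465087626262), np.float64(118.42275731896966)), (np.float64(562.6137626365698), np.float64(71.53321266574977))]
handle top [ 0.52599996 -0.32687     0.036     ]
```

```bash
python3 -m inch '[[[0,0,0],[0,0,-0.95],-0.5],[[0,0,0],[0,0,-0.95],-0.5],[[0,0,0],[0,0,-0.95],-0.5],[[0,0,0],[0,0,-0.95],-0.5],[[0,0,0],[0,0,-0.95],-0.5],[[0,0,0],[0,0,-0.95],-0.5],[[0,0,0],[0,0,-0.95],-0.5],[[0,0,0],[0,0,-0.95],-0.5]]' 10
python3 -m inch '[[[0.053,0.0042,0],[0,0,0],-0.5],[[0.053,0.0042,0],[0,0,0],-0.5],[[0.053,0.0042,0],[0,0,0],-0.5],[[0.053,0.0042,0],[0,0,0],-0.5],[[0.053,0.0042,0],[0,0,0],-0.5],[[0.053,0.0042,0],[0,0,0],-0.5],[[0.053,0.0042,0],[0,0,0],-0.5],[[0.053,0.0042,0],[0,0,0],-0.5]]'
python3 -m inch '[[[0.053,0.0042,0],[0,0,0],-0.5],[[0.053,0.0042,0],[0,0,0],-0.5],[[0.053,0.0042,0],[0,0,0],-0.5],[[0.053,0.0042,0],[0,0,0],-0.5],[[0.053,0.0042,0],[0,0,0],-0.5],[[0.053,0.0042,0],[0,0,0],-0.5],[[0.053,0.0042,0],[0,0,0],-0.5],[[0,0,0],[0,0,0],-0.5]]'
```

```text
time_s: 1.1
ee_pos: [0.1393, -0.5576, 0.2135]
tool_rot: [-2.626, -1.722, -0.001]
contact_force: [0.2, -0.3, -0.3]
opening: 0.0227
grip_force: 0.0
time_s: 2.1
ee_pos: [0.3411, -0.1816, 0.2138]
tool_rot: [2.631, 1.717, 0.0]
contact_force: [-0.1, -0.6, 1.4]
opening: 0.0224
grip_force: 0.0
time_s: 3.1
ee_pos: [0.5178, 0.1473, 0.2129]
tool_rot: [-2.627, -1.722, 0.001]
contact_force: [-1.5, -0.1, -0.3]
opening: 0.023
grip_force: 0.0
```

```bash
python3 -m inch '[[[0.029,0.003,0],[0,0,0],-0.5],[[0.029,0.0023,0],[0,0,0],-0.5],[[0,0,0.04],[0,0,0],-0.5],[[0,0,0.04],[0,0,0],-0.5],[[0,0,0.035],[0,0,0],-0.5],[[0,0,0.01],[0,0,0],-0.5],[[0,0,0],[0,0,0],-0.5],[[0,0,0],[0,0,0],-0.5]]'
python3 - <<'E'
from rig import r
import cv2,numpy as np
d=r.get_image("top");s=r.get_image("scene")
z=lambda i,x,y,w,h,k: cv2.resize(i[y:y+h,x:x+w,::-1],None,fx=k,fy=k,interpolation=cv2.INTER_CUBIC)
cv2.imwrite("pics/near.png",np.hstack([z(d["color"],170,140,100,100,4),z(s["color"],310,130,80,80,5)]))
E
```

```text
time_s: 4.1
ee_pos: [0.5461, 0.1956, 0.0906]
tool_rot: [2.63, 1.717, 0.005]
contact_force: [0.3, 0.3, 0.7]
opening: 0.0226
grip_force: 0.0
```

View pics/near.png

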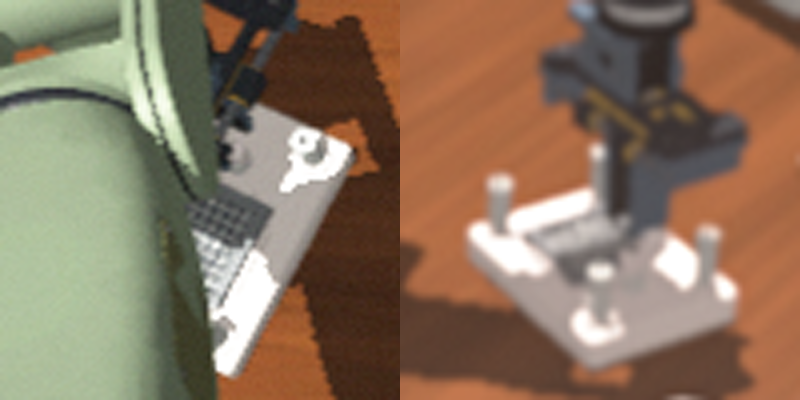

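The view agrees with the plan: the fingers are above the bar, at about (630,190) in the right half. Next I descend astride it.

```bash
python3 -m inch '[[[0.002,-0.001,0.01],[0,0,0],-0.5],[[0,0,0.01],[0,0,0],-0.5],[[0,0,0.01],[0,0,0],-0.5],[[0,0,0.01],[0,0,0],-0.5],[[0,0,0],[0,0,0],-0.65],[[0,0,0],[0,0,0],-0.65],[[0,0,0],[0,0,0],-0.65],[[0,0,0],[0,0,0],-0.65]]'
```

```text
time_s: 5.2
ee_pos: [0.5457, 0.1967, 0.0485]
tool_rot: [2.628, 1.717, -0.0]
contact_force: [3.6, -3.3, -4.4]
opening: 0.0162
grip_force: 2.3
```

```bash
python3 -m inch '[[[0,0.002,-0.001],[0,0,-0.5],-0.65],[[0,0,0],[0,0,-1],-0.65],[[0,0,0],[0,0,-1],-0.65],[[0,0,0],[0,0,-1],-0.65],[[0,0,0],[0,0,-1],-0.65],[[0,0,0],[0,0,-1],-0.65],[[0,0,0],[0,0,-1],-0.65],[[0,0,0],[0,0,-1],-0.65]]'
```

```text
time_s: 6.2
ee_pos: [0.546, 0.1971, 0.0498]
tool_rot: [-1.616, -2.692, 0.001]
contact_force: [-1.6, -0.3, -0.1]
opening: 0.016
grip_force: 1.3
```

```bash
python3 -m inch '[[[0.0005,-0.001,0],[0,0,-1],-0.65],[[0.0005,-0.001,0],[0,0,-1],-0.65],[[0.0005,-0.001,0],[0,0,-1],-0.65],[[0.0005,0,0],[0,0,-1],-0.65],[[0,0,0],[0,0,-1],-0.65],[[0,0,0],[0,0,-0.6],-0.65],[[0,0,0],[0,0,-0.5],-0.65],[[0,0,0],[0,0,0],-0.65]]'
```

```text
time_s: 7.2
ee_pos: [0.5437, 0.1973, 0.0502]
tool_rot: [0.553, 3.091, 0.002]
contact_force: [1.0, 0.1, 0.5]
opening: 0.0156
grip_force: 0.7
```

```bash
python3 -m inch '[[[0,0,0],[0,0,0.2],-0.5],[[0,0,0],[0,0,0],-0.5],[[0,0,-0.02],[0,0,0],-0.5],[[0,0,-0.05],[0,0,-0.5],-0.5],[[0,0,-0.05],[0,0,-0.8],0.2],[[0,0,-0.03],[0,0,-0.8],1],[[0,-0.04,0],[0,0,-0.67],1],[[0,-0.06,0],[0,0,0],1]]'
python3 -m inch '[[[-0.002,-0.06,0],[0,0,0],1],[[-0.002,-0.06,0],[0,0,0],1],[[-0.002,-0.06,0],[0,0,0],1],[[-0.002,-0.06,0],[0,0,0],1],[[-0.002,-0.06,0],[0,0,0],1],[[-0.001,-0.06,0],[0,0,0],1],[[-0.001,-0.06,0],[0,0,0],1],[[0,0,0],[0,0,0],1]]'
python3 - <<'E'
from rig import r
import cv2,numpy as np
d=r.get_image("top");s=r.get_image("scene")
np.savez("pics/t2.npz",**d)
z=lambda i,x,y,w,h,k: cv2.resize(i[y:y+h,x:x+w,::-1],None,fx=k,fy=k,interpolation=cv2.INTER_CUBIC)
cv2.imwrite("pics/after.png",np.hstack([z(d["color"],170,140,100,100,4),z(s["color"],310,130,80,80,5)]))
E
```

```text
time_s: 8.2
ee_pos: [0.5352, 0.0972, 0.2002]
tool_rot: [0.065, 3.14, 0.0]
contact_force: [0.7, -1.0, -0.9]
opening: 0.06
grip_force: 0.0
time_s: 9.2
ee_pos: [0.5279, -0.3266, 0.1991]
tool_rot: [-0.078, -3.14, 0.001]
contact_force: [-0.9, 0.7, -0.2]
opening: 0.0909
grip_force: 0.0
```

View pics/after.png

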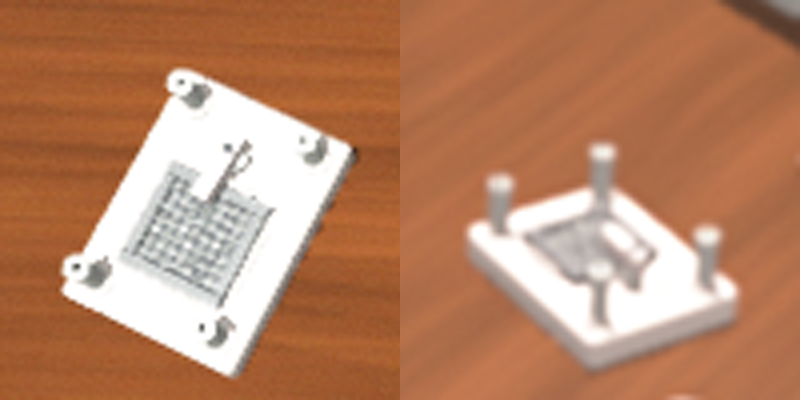

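The bar now lies across the screen's edge at about (215,185) in the left half, parallel to the housing's x, and the screen hasn't moved. Next I grasp the cover.

```bash
python3 -m inch '[[[-0.0037,-0.003,0.03],[0,0,0],1],[[0,0,0.05],[0,0,0],1],[[0,0,0.05],[0,0,0],1],[[0,0,0.03],[0,0,0],1],[[0,0,0.015],[0,0,0],1],[[0,0,0.01],[0,0,0],1],[[0,0,0],[0,0,0],1],[[0,0,0],[0,0,0],1]]'
python3 -m inch '[[[0,0,0],[0,0,0],0],[[0,0,0],[0,0,0],-0.3],[[0,0,0],[0,0,0],-0.6],[[0,0,0],[0,0,0],-1],[[0,0,0],[0,0,0],-1],[[0,0,0],[0,0,0],-1],[[0,0,0],[0,0,0],-1],[[0,0,0],[0,0,0],-1]]' 45
```

```text
time_s: 10.3
ee_pos: [0.5331, -0.3264, 0.0162]
tool_rot: [0.07, 3.139, -0.002]
contact_force: [0.5, 0.6, 0.0]
opening: 0.0913
grip_force: 0.0
time_s: 11.3
ee_pos: [0.5324, -0.3264, 0.0149]
tool_rot: [0.069, 3.141, -0.001]
contact_force: [-0.4, -1.5, -1.0]
opening: 0.0141
grip_force: 0.8
```

```bash
python3 -m inch '[[[0,0,0],[0,0,0],-1],[[0,0,0],[0,0,0],-1],[[0,0,-0.01],[0,0,0],-1],[[0,0,-0.03],[0,0,0],-1],[[0,0,-0.04],[0,0,0],-1],[[0,0,-0.04],[0,0,0],-1],[[0,0,-0.04],[0,0,0],-1],[[0,0,0],[0,0,0],-1]]'
python3 - <<'E'
from h import *
from rig import r
print({k:np.round(v,3) for k,v in r.get_obs().items() if k in("ee_pos","grip_force","contact_force","torque","opening")})
E
```

```text
time_s: 12.3
ee_pos: [0.5339, -0.3267, 0.1787]
tool_rot: [0.069, 3.134, -0.006]
contact_force: [0.2, 0.1, -3.2]
opening: 0.0137
grip_force: 45.0
{'ee_pos': array([ 0.534, -0.327,  0.179]), 'contact_force': array([ 0.199,  0.137, -3.174]), 'torque': array([ 0.114, -0.232,  0.046]), 'grip_force': np.float64(44.999), 'opening': np.float64(0.014)}
```

```bash
python3 -m inch '[[[0,0,0],[0,0,0.3],-1],[[0,0,0],[0,0,0.6],-1],[[0,0,0],[0,0,0.7],-1],[[0,0,0],[0,0,0.7],-1],[[0,0,0],[0,0,0.5],-1],[[0,0,0],[0,0,0.27],-1],[[0.01,0.02,0],[0,0,0],-1],[[0.02,0.04,0],[0,0,0],-1]]'
python3 -m inch '[[[0.025,0.05,0],[0,0,0],-1],[[0.025,0.05,0],[0,0,0],-1],[[0.025,0.05,0],[0,0,0],-1],[[0.025,0.05,0],[0,0,0],-1],[[0.025,0.05,0],[0,0,0],-1],[[0.025,0.05,0],[0,0,0],-1],[[0.025,0.05,0],[0,0,0],-1],[[0.025,0.04,0],[0,0,0],-1]]'
python3 -m inch '[[[0.015,0.025,0],[0,0,0],-1],[[0.005,0.005,0],[0,0,0],-1],[[0,0,0],[0,0,0],-1],[[0,0,0],[0,0,0],-1],[[0,0,0],[0,0,0],-1],[[0,0,0],[0,0,0],-1],[[0,0,0],[0,0,0],-1],[[0,0,0],[0,0,0],-1]]'
python3 - <<'E'
from rig import r
import cv2,numpy as np
d=r.get_image("top");s=r.get_image("scene")
np.savez("pics/t3.npz",**d);np.savez("pics/s3.npz",**s)
z=lambda i,x,y,w,h,k: cv2.resize(i[y:y+h,x:x+w,::-1],None,fx=k,fy=k,interpolation=cv2.INTER_CUBIC)
cv2.imwrite("pics/hov.png",np.hstack([z(d["color"],170,130,100,125,4),z(s["color"],300,110,100,125,4)]))
E
```

```text
time_s: 13.3
ee_pos: [0.5285, -0.2582, 0.1738]
tool_rot: [-0.647, -3.073, -0.001]
contact_force: [0.0, 1.2, -2.9]
opening: 0.0132
grip_force: 45.0
time_s: 14.3
ee_pos: [0.5006, 0.1812, 0.1745]
tool_rot: [-0.642, -3.074, -0.0]
contact_force: [0.8, 0.2, -3.1]
opening: 0.0134
grip_force: 45.0
time_s: 15.3
ee_pos: [0.496, 0.2138, 0.1749]
tool_rot: [0.644, 3.075, -0.0]
contact_force: [-0.5, 0.1, -3.0]
opening: 0.0138
grip_force: 45.0
```

View pics/hov.png

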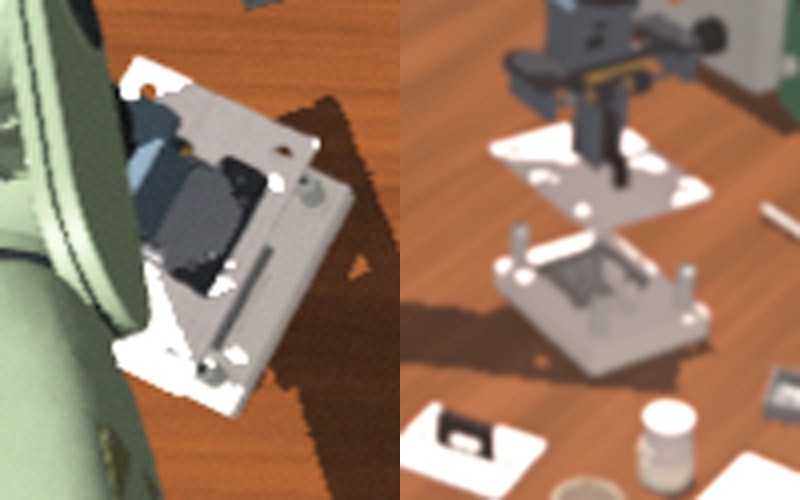

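The cover is held level above the housing. In the left half, its holes show at about (148,90), (284,150) and (207,368). I'll measure the offset.

```bash
python3 - <<'E'
from h import *
d=dict(np.load("pics/t3.npz"))
f=lambda u,v,ox,oy,k:((u+.5)/k-.5+ox,(v+.5)/k-.5+oy)
o=np.array([.50065,.21447]);t=-.414;R=np.array([[np.cos(t),-np.sin(t)],[np.sin(t),np.cos(t)]])
# refine hole centroid: pixels that differ from plate near guesses
for (u,v),c in zip([(148,90),(284,150),(207,368)],[(75,50),(75,-50),(-75,-50)]):
    p=f(u,v,170,130,4);q=ray(d,p,.1635)[:2]
    print(np.round(p,1),"offset in housing axes mm",np.round((R.T@(q-o))*1e3-c,1), proj(d,np.r_[o+R@(np.array(c)/1e3),.1635]))
D=d["depth"];print([round(float(D[int(y),int(x)]),4) for x,y in((234,158),(225,155),(205,211),(215,225))])
for x,y in((232,158),(222,152),(205,211),(212,222)):
    V=d["view"];z=D[y,x];q=V[:3,:3].T@(z*np.array([(x-d["cx"])/d["fx"],(y-d["cy"])/d["fy"],1])-V[:3,3]);print(x,y,q.round(4))
E
```

```text
[206.6 152.1] offset in housing axes mm [-4.6 -3.3] (np.float64(206.4058122221724), np.float64(150.11645053647803))
[240.6 167.1] offset in housing axes mm [-1.9 -3.8] (np.float64(239.684243426904), np.float64(165.88326412670207))
[221.4 221.6] offset in housing axes mm [ -0.5 -28.2] (np.float64(211.77622154701248), np.float64(216.68760943794695))
[1.1889, 1.0175, 0.5746, 0.9773]
232 158 [0.5692 0.1598 0.1662]
222 152 [0.6402 0.2316 0.0012]
205 211 [0.3565 0.0973 0.5691]
212 222 [0.398  0.1965 0.1655]
```

```bash
python3 -m inch '[[[-0.003,0.0035,0],[0,0,0],-1],[[0,0,0.01],[0,0,0],-1],[[0,0,0.02],[0,0,0],-1],[[0,0,0.015],[0,0,0],-1],[[0,0,0.01],[0,0,0],-1],[[0,0,0],[0,0,0],-1],[[0,0,0],[0,0,0],-1],[[0,0,0],[0,0,0],-1]]'
python3 - <<'E'
from rig import r
import cv2,numpy as np
d=r.get_image("top");s=r.get_image("scene")
np.savez("pics/t4.npz",**d);np.savez("pics/s4.npz",**s)
z=lambda i,x,y,w,h,k: cv2.resize(i[y:y+h,x:x+w,::-1],None,fx=k,fy=k,interpolation=cv2.INTER_CUBIC)
cv2.imwrite("pics/hov2.png",np.hstack([z(d["color"],190,140,66,100,6),z(s["color"],316,132,66,100,6)]))
E
```

```text
time_s: 16.4
ee_pos: [0.5005, 0.2161, 0.1206]
tool_rot: [0.644, 3.074, 0.001]
contact_force: [0.0, 0.3, -3.1]
opening: 0.0135
grip_force: 45.0
```

View pics/hov2.png

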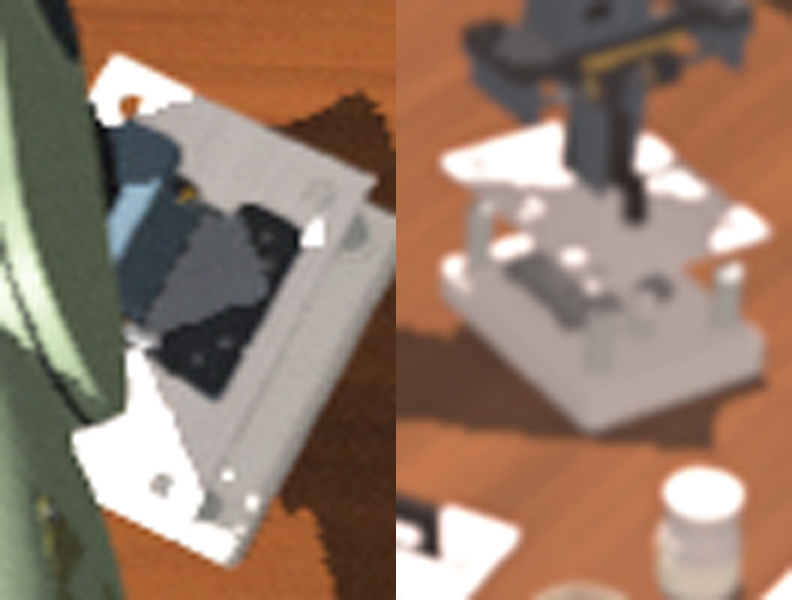

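Holes now appear at zoom (131,105), (318,192) and (161,485) in the left half.

```bash
python3 - <<'E'
from h import *
d=dict(np.load("pics/t4.npz"));f=lambda u,v:((u+.5)/6-.5+190,(v+.5)/6-.5+140)
o=np.array([.50065,.21447]);t=-.414;R=np.array([[np.cos(t),-np.sin(t)],[np.sin(t),np.cos(t)]])
Q=[]
for (u,v),c in zip([(131,105),(318,192),(161,485)],[(75,50),(75,-50),(-75,-50)]):
    for z in(.1085,): print(np.round((R.T@(ray(d,f(u,v),z)[:2]-o))*1e3-c,1))
# plate plane from depth in plate pixels
D=d["depth"];V=d["view"];P=[]
for u,v in((160,90),(230,150),(300,170),(340,200),(240,400),(200,450),(130,450),(120,490),(320,270),(100,85)):
    x,y=f(u,v);z=D[round(y),round(x)];P.append(V[:3,:3].T@(z*np.array([(round(x)-d["cx"])/d["fx"],(round(y)-d["cy"])/d["fy"],1])-V[:3,3]))
P=np.array(P);print(P.round(4))
a,res,*_=np.linalg.lstsq(np.c_[P[:,:2]-o,np.ones(len(P))],P[:,2],rcond=None);print(a,res)
E
```

```text
[-1.5  0.5]
[-0.8  2.4]
[-1.7  1.3]
[[0.5951 0.2192 0.1074]
 [0.5663 0.1824 0.1107]
 [0.5593 0.1488 0.1093]
 [0.5453 0.131  0.1101]
 [0.4511 0.167  0.1108]
 [0.4258 0.1838 0.1108]
 [0.4247 0.2161 0.1103]
 [0.4085 0.2175 0.1093]
 [0.5111 0.1368 0.1094]
 [0.596  0.2465 0.1105]]
[-0.00493479 -0.00275558  0.10983234] [8.62367481e-06]
```

```bash
python3 -m inch '[[[-0.0013,-0.0014,0],[0,0,0],-1],[[0,0,0.003],[0,0,0],-1],[[0,0,0.004],[0,0,0],-1],[[0,0,0],[0,0,0],-1],[[0,0,0],[0,0,0],-1],[[0,0,0],[0,0,0],-1],[[0,0,0],[0,0,0],-1],[[0,0,0],[0,0,0],-1]]'
python3 - <<'E'
from rig import r
import cv2,numpy as np
d=r.get_image("top");s=r.get_image("scene")
np.savez("pics/t5.npz",**d);np.savez("pics/s5.npz",**s)
z=lambda i,x,y,w,h,k: cv2.resize(i[y:y+h,x:x+w,::-1],None,fx=k,fy=k,interpolation=cv2.INTER_CUBIC)
cv2.imwrite("pics/hov3.png",np.hstack([z(d["color"],190,140,66,100,6),z(s["color"],316,132,66,100,6)]))
E
```

```text
time_s: 17.5
ee_pos: [0.5007, 0.2142, 0.113]
tool_rot: [0.644, 3.075, -0.0]
contact_force: [-0.0, 1.2, -3.9]
opening: 0.0136
grip_force: 45.0
```

View pics/hov3.png

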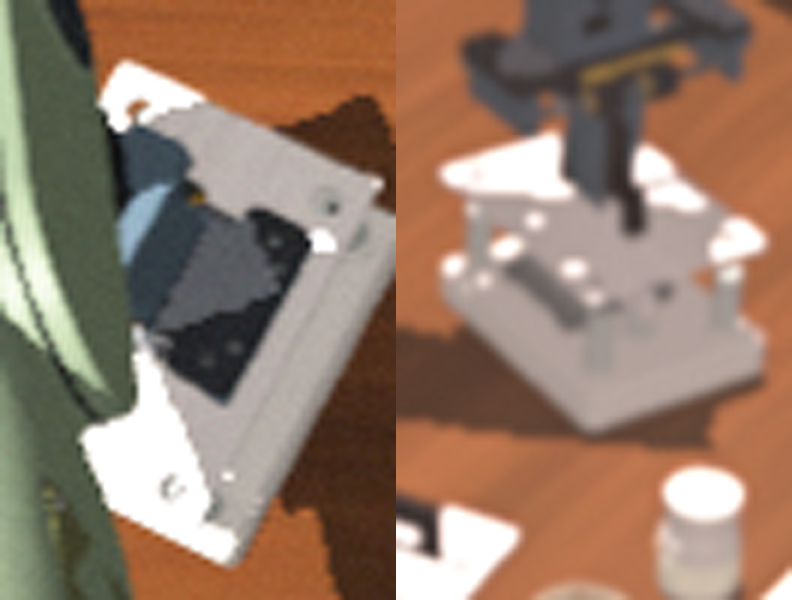

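The holes are at about (138,110), (330,202) and (174,488), with the pillar tops visible through two of them. One more numeric check.

```bash
python3 - <<'E'
from h import *
d=dict(np.load("pics/t5.npz"));s=dict(np.load("pics/s5.npz"));f=lambda u,v:((u+.5)/6-.5+190,(v+.5)/6-.5+140);g=lambda u,v:((u-396+.5)/6-.5+316,(v+.5)/6-.5+132)
o=np.array([.50065,.21447]);t=-.414;R=np.array([[np.cos(t),-np.sin(t)],[np.sin(t),np.cos(t)]])
for (u,v),c in zip([(138,110),(330,202),(174,488)],[(75,50),(75,-50),(-75,-50)]): print(np.round((R.T@(ray(d,f(u,v),.101)[:2]-o))*1e3-c,1))
print("corners top");
for (u,v),c in zip([(122,62),(381,183)],[(93,68),(93,-68)]): print(np.round((R.T@(ray(d,f(u,v),.1025)[:2]-o))*1e3-c,1))
print("corners scene")
for u,v in [(441,175),(767,242)]: print(np.round((R.T@(ray(s,g(u,v),.1005)[:2]-o))*1e3,1))
E
```

```text
[-0.9 -0.7]
[-1.3 -2.6]
[-0.1 -2.4]
corners top
[-1.8 -1. ]
[-1.1 -2. ]
corners scene
[-89.9 -69.4]
[90.9 70.5]
```

```bash
python3 -m inch '[[[-0.0005,0.001,0],[0,0,0],-1],[[0,0,0],[0,0,0],-1],[[0,0,0],[0,0,0],-1],[[0,0,0],[0,0,0],-1],[[0,0,0],[0,0,0],-1],[[0,0,0],[0,0,0],-1],[[0,0,0],[0,0,0],-1],[[0,0,0],[0,0,0],-1]]'
python3 - <<'E'
from rig import r
import numpy as np
from h import *
for k in range(3):
    o=r.get_obs();print(o["ee_pos"].round(4),o["joint_velocities"].round(3));r.get_image("top")
print(r.sign_off())
E
```

```text
time_s: 18.6
ee_pos: [0.5015, 0.2149, 0.1129]
tool_rot: [0.644, 3.075, -0.0]
contact_force: [0.4, 0.6, -4.2]
opening: 0.0137
grip_force: 45.0
[0.5015 0.2149 0.1129] [ 0.002 -0.001  0.001  0.    -0.     0.001]
[0.5016 0.2148 0.1129] [-0.001  0.002 -0.001 -0.    -0.001  0.   ]
[0.5016 0.2149 0.1129] [ 0.001 -0.001 -0.001  0.003  0.002 -0.   ]
the job is handed in; nothing more can be done
None
```

I handed the job in at about 18.6 s of the 58 s limit: the turnbutton is turned across the seated screen, and the cover is held level about 20 mm above the pillars, holes lined up to within an estimated 2 mm (4 mm allowed); the sign-off returned no verdict.

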